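Turn the studded dibber plate over and put it away

ROBOT

A 6-joint arm with a two-finger parallel gripper is mounted at the origin on the work surface. World frame = base frame: x ahead of the robot, y to its left, z up, the work surface at z = 0. Lengths are in m, angles in rad, forces in N, time in s.
With the tool pointing down it reaches from about 0.35 to 0.775 m from the base axis. Payload 5.5 kg.
Tool frame: the origin (TCP) lies at the very end of the fingers, on their centre line; the grasp point (between the pads) lies 19 mm behind it; z points along the fingers, x is the direction in which the jaws open and shut, and the axes are right-handed (so a half turn about z gives the same grasp; the last joint's range is limited). The gripper opens to 85 mm and grips with 20 to 120 N. Pads are 22 mm wide; open, the fingers measure 114 mm over their backs; the gripper's body (76 mm by 85 mm) begins 54 mm behind the grasp point. The pads swing forward as they close: fully open they stand 13 mm farther back than shut.
Start: joints at [1.038, 0.313, 0.046, 1.304, 0, 1.431], TCP at [0.22, 0.531, 0.231] pointing down, gripper open.
Joint ranges: [-2.76, 2.76], [-0.86, 1.69], [-1.03, 1.26], [-2.2, 2.34], [-1.47, 1.5], [-3.14, 3.14]. Speed limits (rad/s): [2.57, 2.57, 3.14, 3.14, 3.14, 3.14].

INTERFACE

Orientations are given as a unit quaternion [w, x, y, z].
In Python, from workcell import monitor, eyes, ticket gives the robot as it stands.
- The arm moves only by the tool send_rows, never from a script. Its argument "targets" is a list of rows, each a list of 5 numbers: the shift along the world's x, y, z in m, then the turn about the world's z in degrees, then the closure in counts, from 0 (fully open) to 255 (shut). A call has 1 to 12 rows; each row shifts and turns the commanded pose from where the row before left it; what a row does not reach is not made up. A row lasts 1/10 s, in which the tool goes at most 50 mm and 8.59 degrees, less where a joint would pass 70% of its speed; a pose out of reach is approached as far as the arm can. A call is refused whole if a number of a shift passes 0.05 or a number of a turn 8.59, either way. A call with a gripper value outside its range is refused whole. The fingers move at their own pace and stop on an object; "newtons" is the grip in N (left out, the last holds). Time passes only in rows, so rows that do not move let the fingers close. It gives the time, the measured TCP pose, the force and the opening at its end, in the units of the state.
- monitor.get_state(): the state, without advancing time (a new reading comes with each control period).
- eyes.read_camera(name): name is "side" or "top"; returns a dict with "img" (400x640x3 uint8, red, green, blue), "z_map" (400x640 float32, m along the optical axis (not along the pixel's ray), 0 where there is no reading), "camera_matrix" (3x3 intrinsics, pixels), "pose" (4x4, takes a point from camera to world coordinates). Camera axes: x right, y down, z forward; pixel columns grow to the right and rows downward; lengths in m; the calibration is good to about 2 mm. A picture is of the moment at which its call begins.
- ticket.hand_in(): hands the job in, once; it reports no verdict.
Trained networks look in the newest picture that a camera, given by its name, has taken for a name from the list of things; names that differ only in an ending like _2 or _b are one class to them, and where a whole thing is asked for, a point or a joint stands for the part that bears it (a point fixed in the world has none). Each returns a list of dicts, best first, with "conf" (0 to 1); they miss things now and then, are a little off and sometimes report something else, mostly with a low value. They report only what shows in the picture. A call takes as long as a camera call. They do not tell look-alikes from the thing itself.
- eyes.spot_in(name, camera): "xyz" ([x, y, z] in m, in world coordinates, good to about 4 mm: the middle of the surface that is visible of it).
- eyes.tip_of(name, camera): "xyz" ([x, y, z] in m, in world coordinates, good to about 4 mm: a listed point, or the origin of a listed thing).
The state is a dict: "clock": time; "joint_pos": joint angles; "qvel": joint speeds; "tau": joint torques, N m; "tcp_pos": TCP position; "orientation": TCP orientation; "wrist_force": force on the tool from outside, world axes, zero at the start; "ft_torque": the same for the moment, N m; "finger_gap": finger opening in m.
Only numpy, scipy, OpenCV 4.12 (cv2) and the standard library are available. Lean on these libraries where they do the work, as an engineer would, in place of code of your own. Each camera call takes 0.05 s, during which the arm holds its last target.

TASK

The studded dibber plate has been left lying with its studs up. Push it up against the upright fence board so that it stands on end there, turn it right over so the studs point down, and set it gently in its own bay of the rack, the one whose label shows the studs. Leave everything else on the counter where it is.

Things in the scene. Friction and masses are not known exactly. Their poses are not given: they have to be found in the camera images.
- stud_plate: hardwood dibber plate 60 (own x) x 140 (own y) x 16 mm (own z), about 0.12 kg; one face has eight round studs, 8 mm across, 9 mm tall, in two rows of four (own x = +-18 mm, own y = +-12.5 and +-37.5 mm). Origin at the centre of the plain face; own z points out of the studded face: up at the start, down at the end. Starts 25 to 80 mm clear of the fence, its length roughly square to it
- plate_mid (a point): centre of the wood of the studded plate, 8 mm from its plain face; 8 mm above the surface when lying studs up, 17 mm when standing on its studs
- fence: fixed upright hardwood board on the counter, 260 mm long (own x), 25 mm thick (own y), 90 mm high. Origin at the centre of its underside; the flat working face looks to its own -y, 12.5 mm from the origin, towards the studded plate; steel angle brackets on the other side reach to own y = +57 mm
- rack: fixed plywood rack 220 (own x) x 200 mm (own y), floor 10 mm thick; two equal open bays at own x = -52.5 and +52.5, y = -17 mm. A bay is 70 (x) by 150 mm (y) between cleats 12 mm high: one at each end, and 22 mm long ones at the corners of its long sides, which are open over the middle 98 mm for fingers. Origin at the centre of its underside
- label_studs: fixed aluminium label plate 64 x 24 x 3 mm with two rows of four raised dots 3 mm tall, lying on the rack at the own +y end of the bay that belongs to the studded plate (which of the two bays it is differs from time to time). Origin at the centre of its underside; axes parallel to the rack's
- bay_studs (a point): centre of the floor of the bay that belongs to the studded plate, 10 mm above the counter; own y runs along the bay's length. The plate goes in with its length along the bay, either end first
- label_ridge: the same label plate with one long raised bar instead of dots: marks the other bay, which stays empty
- ridge_plate: another dibber plate, same size, with one long ridge (8 x 110 x 9 mm) instead of studs; leave alone. Origin at the centre of its underside
- mug: white ceramic mug, 82 mm across, 95 mm tall, with pencils up to 190 mm high; leave alone. Origin at the centre of its underside
- clip: blue spring clip 75 x 30 x 22 mm; leave alone. Origin at the centre of its underside
- square: steel set square lying flat, blades 180 mm and 120 mm, 4 mm thick; leave alone. Origin at the middle of the long blade
- level: aluminium spirit level 230 mm long (own y), 24 mm wide, 50 mm tall; leave alone. Origin at the centre of its underside
- seed_tray: green plastic seed tray 340 x 220 x 55 mm; leave alone. Origin at the centre of its underside
Mind the look-alikes: they are no part of the job. What is shaped like the stud_plate but orange or purple is not meant.

How it is judged:
By the outcome, as a careful person would: the job done as asked, in the order asked, and still so for the second after the job is handed in, with the robot touching nothing.
It also fails if it takes over 62 s, if anything falls off the work surface, if the arm or the gripper's body presses on something with over 40 N, if the wrist force passes 120 N, or if a joint passes its speed limit or range.

## Working session

There is one attempt and no reset: what is moved stays moved. The work goes in short steps, Python scripts to look and compute and a tool call to move; the robot and the scene stay as the last step left them, time stands still between calls to the robot, and variables do not carry over. Pictures are saved under pics/ and viewed, and the job is handed in when it is done.

Besides the shell and the picture viewer there is one more tool, called after "Request:" as name(argument=value, ...), one argument or row to a line, values as JSON. send_rows: Moves the arm, as the interface text tells. Its arguments: {"type":"object","properties":{"targets":{"type":"array"},"newtons":{"type":"number"}},"required":["targets"]}

```bash
ls; mkdir -p pics; cat > h.py <<'E'
import numpy as np, cv2
from workcell import monitor, eyes, ticket
def cam(n,save=None):
    d=eyes.read_camera(n)
    if save: cv2.imwrite('pics/'+save+'.png',d['img'][:,:,::-1])
    np.savez('/tmp/'+n+'.npz',**d)
    return d
def world(d):
    z=d['z_map'];K=d['camera_matrix'];v,u=np.mgrid[0:400,0:640]
    P=np.stack([(u-K[0,2])/K[0,0]*z,(v-K[1,2])/K[1,1]*z,z,np.ones_like(z)],-1)
    return (P@d['pose'].T)[...,:3]
E
python3 - <<'E'
from h import *
s=monitor.get_state(); print(s)
for c in ['top','side']:
    d=cam(c,c+'0'); print(c,d['camera_matrix'].tolist(),np.round(d['pose'],3).tolist())
    for n in ['stud_plate','fence','rack','label_studs','label_ridge','ridge_plate','mug','level','clip','square','seed_tray','bay_studs','plate_mid']:
        print(n,[(np.round(r['xyz'],3).tolist(),round(r['conf'],2)) for r in eyes.tip_of(n,c)])
    if c=='top': print(monitor.get_state()['clock'])
E
```

```text
pics
{'clock': 0.0, 'joint_pos': array([1.03841433e+00, 3.13982429e-01, 4.49863608e-02, 1.30357571e+00,
       1.41120194e-05, 1.43121011e+00]), 'qvel': array([ 1.16597866e-03, -8.29467746e-04, -5.23864823e-04,  1.40707933e-03,
       -7.17592884e-05, -3.51301615e-04]), 'tau': array([-2.65320878e-04, -4.80623460e+01,  2.98534352e+01,  1.95004331e-02,
       -3.25815108e-05, -8.78915500e-06]), 'tcp_pos': array([0.21983764, 0.53077873, 0.2304221 ]), 'orientation': array([ 3.79306481e-04,  8.31496149e-01,  5.55529807e-01, -8.02641960e-04]), 'wrist_force': array([-1.09877437, -0.48072911,  0.51791685]), 'ft_torque': array([ 0.02186314, -0.00854178,  0.02009484]), 'finger_gap': 0.08571481546989602}
top [[390.49704018987734, 0.0, 322.04317056153707], [0.0, 390.49704018987734, 205.02953541527378], [0.0, 0.0, 1.0]] [[0.018, -0.99, 0.14, 0.314], [-1.0, -0.019, -0.008, 0.039], [0.011, -0.139, -0.99, 1.532], [0.0, 0.0, 0.0, 1.0]]
stud_plate [([0.278, 0.241, 0.002], 0.91), ([0.572, 0.102, 0.0], 0.9), ([0.246, 0.43, -0.006], 0.61), ([0.383, 0.035, -0.001], 0.56)]
fence [([0.534, 0.237, 0.003], 0.
[... 921 characters left out ...]
727, -0.311, 0.004], 0.16)]
fence [([0.533, 0.239, -0.002], 0.83)]
rack [([0.542, -0.266, -0.002], 0.61)]
label_studs [([0.58, -0.175, 0.006], 0.66)]
label_ridge [([0.481, -0.194, 0.01], 0.61), ([0.567, 0.104, 0.001], 0.57)]
ridge_plate [([0.8, 0.071, -0.004], 0.91)]
mug [([0.422, -0.532, -0.0], 0.93)]
level [([0.727, -0.314, 0.003], 0.81)]
clip [([0.725, -0.11, -0.0], 0.5), ([0.419, -0.532, -0.003], 0.16)]
square [([0.761, 0.271, 0.001], 0.87), ([0.54, 0.592, -0.001], 0.57)]
seed_tray [([0.542, 0.591, -0.003], 0.98), ([0.535, 0.236, 0.0], 0.57)]
bay_studs []
plate_mid [([0.57, 0.101, 0.008], 0.91), ([0.382, 0.038, 0.008], 0.91), ([0.285, 0.244, 0.008], 0.73), ([0.42, -0.533, -0.003], 0.46)]
```

View pics/top0.png

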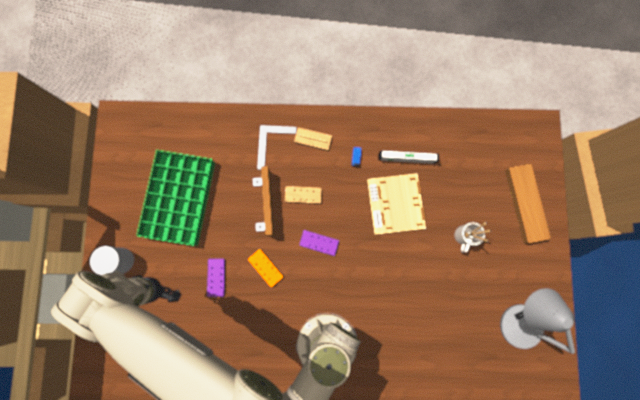

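View pics/side0.png

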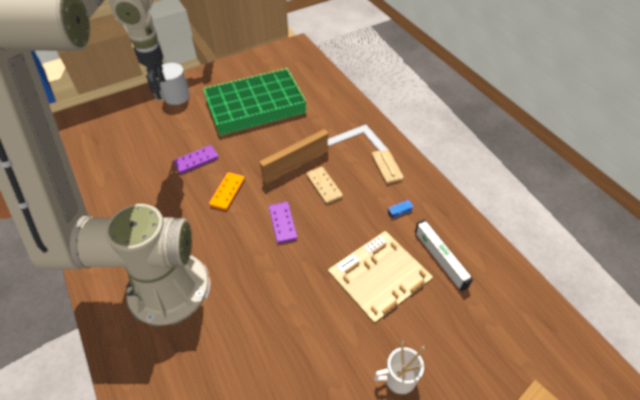

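The plain-wood plate with dots is at top (303,195) / side (324,185). The look-alikes are orange at top (265,268), purple at (217,277) and (319,243), and the ridge plate at (313,139). I'll confirm it in a crop and measure.

```bash
cat > m.py <<'E'
from h import *
def ld(n):
    return dict(np.load('/tmp/'+n+'.npz'))
def rect(P,img,box,zr,colf=None):
    W=world_mask=(P[...,0]>box[0])&(P[...,0]<box[1])&(P[...,1]>box[2])&(P[...,1]<box[3])&(P[...,2]>zr[0])&(P[...,2]<zr[1])
    p=P[W]
    r=cv2.minAreaRect((p[:,:2]*1000).astype(np.float32)); return len(p),np.round(r[0],1),np.round(r[1],1),round(r[2],1),np.median(p[:,2])
E
python3 - <<'E'
from m import *
t=ld('top');s=ld('side')
a=cv2.resize(t['img'][170:225,275:335],None,fx=6,fy=6,interpolation=2)
b=cv2.resize(s['img'][160:210,295,][None] if 0 else s['img'][160:210,295:350],None,fx=6,fy=6,interpolation=2)
c=cv2.resize(s['img'][225:325,325:435],None,fx=3.3,fy=3.3,interpolation=2)
H=max(i.shape[0] for i in (a,b,c))
pad=[cv2.copyMakeBorder(i,0,H-i.shape[0],0,4,0) for i in(a,b,c)]
o=np.hstack(pad); print(o.shape)
cv2.imwrite('pics/crop1.png',cv2.resize(o[:,:,::-1],None,fx=.7,fy=.7) )
for n,d in(('top',t),('side',s)):
    P=world(d)
    print(n,'plate',rect(P,d['img'],(.5,.65,0.0,.195),(.008,.04)))
    print(n,'fence',rect(P,d['img'],(.35,.7,.19,.3),(.082,.1)))
    print(n,'rack',rect(P,d['img'],(.4,.7,-.42,-.12),(.006,.03)))
E
```

```text
(330, 1065, 3)
top plate (550, array([585.5, 107.1]), array([132.4, 195.5]), 13.4, np.float64(0.016251232899218815))
top fence (465, array([532.3, 235.5]), array([260.8,  25.4]), 5.9, np.float64(0.08978502805432953))
top rack (2630, array([ 550.4, -270.9]), array([299.3, 296. ]), 0.2, np.float64(0.011056293131591843))
side plate (621, array([553.6, 100.8]), array([145.5,  92.2]), 87.8, np.float64(0.014993929949135953))
side fence (513, array([534.8, 233.8]), array([262.9,  30.8]), 6.1, np.float64(0.08816553150005602))
side rack (4332, array([ 554.4, -250.6]), array([285. , 257.7]), 0.5, np.float64(0.009858303555881465))
```

View pics/crop1.png

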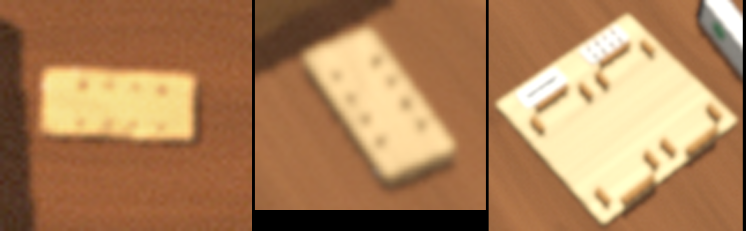

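The crop shows the wooden plate with 2x4 studs up. The dotted label is the one on the larger-x bay (side image ≈(376,243)), and the bar label is at ≈(349,263). I'll measure the yaws using colour.

```bash
cat >> m.py <<'E'
def wood(d,uvbox,zr,P=None):
    # light wood: bright, low-ish saturation vs table
    P=world(d) if P is None else P
    im=d['img'].astype(int); u0,u1,v0,v1=uvbox
    M=np.zeros((400,640),np.uint8)
    M[v0:v1,u0:u1]=((im[...,1]>135)&(im[...,0]>150))[v0:v1,u0:u1]
    n,l,st,c=cv2.connectedComponentsWithStats(M)
    k=1+np.argmax(st[1:,4]); M=(l==k)
    M&=(P[...,2]>zr[0])&(P[...,2]<zr[1])
    p=P[M]; r=cv2.minAreaRect((p[:,:2]*1000).astype(np.float32))
    return len(p),np.round(r[0],1),np.round(r[1],1),round(r[2],2),np.round(cv2.boxPoints(r)).tolist()
E
python3 - <<'E'
from m import *
t=ld('top');s=ld('side')
print(wood(t,(275,335,170,225),(.005,.04)))
print(wood(s,(295,350,160,210),(.012,.04)))
print(wood(t,(355,435,165,245),(.003,.04)))
print(wood(s,(325,435,225,325),(.004,.04)))
E
```

```text
(527, array([568.6, 102.5]), array([ 62.7, 141.6]), 0.9, [[536.0, 173.0], [538.0, 31.0], [601.0, 32.0], [599.0, 174.0]])
(522, array([569. ,  99.4]), array([144. ,  61.5]), 87.4, [[535.0, 29.0], [596.0, 26.0], [603.0, 170.0], [542.0, 173.0]])
(2764, array([ 542.6, -264.9]), array([226.5, 209. ]), 7.81, [[416.0, -177.0], [445.0, -384.0], [669.0, -353.0], [641.0, -146.0]])
(4543, array([ 542.2, -264.6]), array([224.5, 207.2]), 7.63, [[417.0, -177.0], [445.0, -382.0], [667.0, -352.0], [640.0, -147.0]])
```

Request:
send_rows(
  targets=[
    [0.0291,-0.0405,0,-5.7,0],
    [0.0291,-0.0405,0,-5.7,0],
    [0.0291,-0.0405,0,-5.7,0],
    [0.0291,-0.0405,0,-5.7,0],
    [0.0291,-0.0405,0,-5.7,0],
    [0.0291,-0.0405,0,-5.7,0],
    [0.0291,-0.0405,0,-5.7,0],
    [0.0291,-0.0405,0,-5.7,0],
    [0.0291,-0.0405,0,-5.7,0],
    [0.0291,-0.0405,0,-5.7,0],
    [0.0291,-0.0405,0,-5.7,0],
    [0.0291,-0.0405,0,-5.7,0],
  ],
  newtons=20,
)

```text
clock: 2.6
tcp_pos: [0.5703, 0.0433, 0.2315]
orientation: [-0.0, 1.0, -0.01, 0.0]
wrist_force: [0.7, 0.5, 0.5]
finger_gap: 0.0852
```

Request:
send_rows(
  targets=[
    [0,0,0,0,0],
    [0,0,0,0,0],
  ],
)

```text
clock: 2.8
tcp_pos: [0.5696, 0.0441, 0.2308]
orientation: [-0.0, 1.0, -0.009, -0.0]
wrist_force: [-0.5, 0.1, 0.1]
finger_gap: 0.0852
```

Request:
send_rows(
  targets=[
    [0,0,-0.04,0,0],
    [0,0,-0.04,0,0],
    [0,0,-0.04,0,0],
    [0,0,-0.04,0,0],
    [0,0,-0.03,0,0],
    [0,0,-0.015,0,0],
    [0,0,-0.01,0,0],
    [0,0,-0.008,0,0],
    [0,0,-0.004,0,0],
    [0,0,0,0,0],
  ],
)

```text
clock: 3.8
tcp_pos: [0.5694, 0.0456, 0.0046]
orientation: [0.0, 1.0, -0.008, 0.0]
wrist_force: [0.1, 0.1, 0.6]
finger_gap: 0.0853
```

Request:
send_rows(
  targets=[
    [0,0,0,0,60],
    [0,0,0,0,90],
    [0,0,0,0,120],
    [0,0,0,0,120],
    [0,0,0,0,120],
  ],
)

```text
clock: 4.3
tcp_pos: [0.57, 0.0452, 0.0053]
orientation: [0.0, 1.0, -0.008, 0.001]
wrist_force: [-1.5, 1.0, 6.3]
finger_gap: 0.0596
```

Request:
send_rows(
  targets=[
    [0,0,0.002,0,120],
    [0,0.01,0,1.5,120],
    [0,0.01,0,1.5,120],
    [0,0.01,0,1.5,120],
    [0,0.01,0,1.5,120],
    [0,0.006,0,1,120],
    [0,0,0,0,120],
  ],
)

```text
clock: 5.0
tcp_pos: [0.5691, 0.0925, 0.0062]
orientation: [-0.0, 0.999, 0.054, -0.0]
wrist_force: [-0.4, -0.4, -2.0]
finger_gap: 0.0596
```

```bash
python3 - <<'E'
from m import *
t=cam('top');s=cam('side')
print(wood(t,(255,335,160,225),(.005,.04)));print(wood(s,(275,350,150,210),(.012,.04)))
a=cv2.resize(t['img'][150:240,240:340],None,fx=4,fy=4,interpolation=2)
b=cv2.resize(s['img'][120:210,255:355],None,fx=4,fy=4,interpolation=2)
cv2.imwrite('pics/c2.png',np.hstack([a,b])[:,:,::-1])
E
```

```text
(35, array([557.1, 198.6]), array([15.3, 64.5]), 78.08, [[524.0, 198.0], [587.0, 184.0], [590.0, 199.0], [527.0, 213.0]])
(119, array([570.6,  91.7]), array([73.1, 34.4]), 37.54, [[531.0, 83.0], [552.0, 56.0], [610.0, 100.0], [589.0, 128.0]])
```

View pics/c2.png

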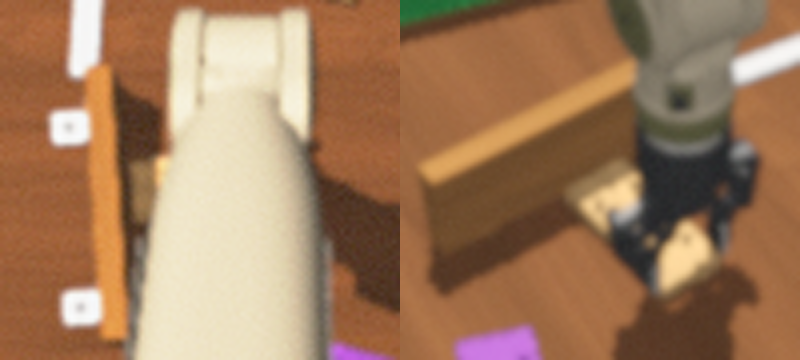

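The plate is held at its rear end with the front about 8 mm short of the fence (side crop). I'll push on gently to contact.

Request:
send_rows(
  targets=[
    [0,0.005,0,0,120],
    [0,0.003,0,0,120],
    [0,0,0,0,120],
  ],
)

```text
clock: 5.4
tcp_pos: [0.5694, 0.0987, 0.0063]
orientation: [0.001, 0.999, 0.053, 0.0]
wrist_force: [-0.3, -2.5, -0.6]
finger_gap: 0.0594
```

Request:
send_rows(
  targets=[
    [0,0.002,0,0,120],
    [0,0,0,0,120],
  ],
)

```text
clock: 5.6
tcp_pos: [0.5691, 0.0988, 0.0062]
orientation: [0.002, 0.999, 0.052, -0.0]
wrist_force: [-0.4, -9.1, -0.6]
finger_gap: 0.059
```

Request:
send_rows(
  targets=[
    [0,0.001,0.005,0,120],
    [0,0,0.006,0,120],
    [0,0,0.006,0,120],
    [0,0.001,0.006,0,120],
    [0,0,0,0,120],
  ],
)

```text
clock: 6.1
tcp_pos: [0.5696, 0.1032, 0.0301]
orientation: [0.0, 0.999, 0.053, 0.0]
wrist_force: [-1.1, -2.8, -0.6]
finger_gap: 0.0592
```

```bash
python3 - <<'E'
from m import *
s=cam('side')
b=cv2.resize(s['img'][120:210,255:355],None,fx=6,fy=6,interpolation=2)
cv2.imwrite('pics/c3.png',b[:,:,::-1])
E
```

```text
(no output)
```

View pics/c3.png

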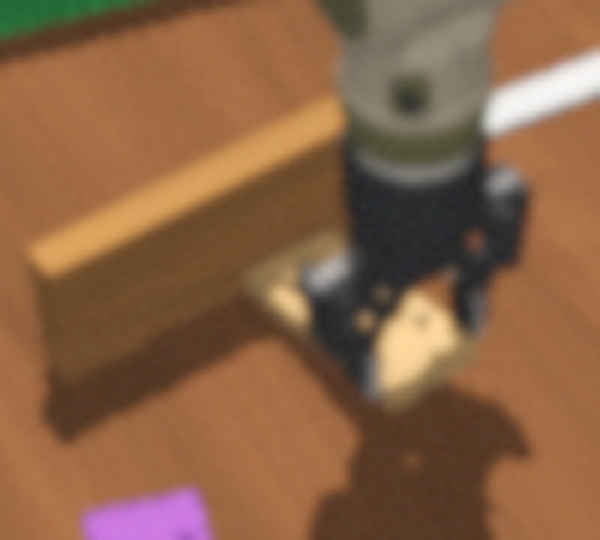

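```bash
cat >> m.py <<'E'
def prof(d,x0,x1,y0,y1,zmax=.2,zmin=.004):
    P=world(d); im=d['img'].astype(int)
    M=(im[...,1]>120)&(im[...,0]>150)&(im[...,2]<im[...,0]-25)&(im[...,1]<im[...,0])&(P[...,0]>x0)&(P[...,0]<x1)&(P[...,1]>y0)&(P[...,1]<y1)&(P[...,2]>zmin)&(P[...,2]<zmax)
    return P[M]
E
python3 - <<'E'
from m import *
p=prof(ld('side'),.5,.65,.05,.215)
for a in np.arange(.05,.22,.01):
    q=p[(p[:,1]>=a)&(p[:,1]<a+.01)]
    if len(q): print(round(a,2),len(q),np.round(np.percentile(q[:,2],[10,50,90]),3))
E
```

```text
0.07 1 [0.101 0.101 0.101]
0.08 38 [0.036 0.043 0.094]
0.09 33 [0.038 0.04  0.042]
0.1 30 [0.037 0.04  0.043]
0.11 31 [0.034 0.036 0.041]
0.12 16 [0.033 0.036 0.043]
0.13 8 [0.03  0.033 0.034]
0.14 2 [0.03  0.031 0.032]
0.16 3 [0.022 0.026 0.027]
0.17 9 [0.017 0.026 0.028]
0.18 9 [0.011 0.02  0.024]
0.19 17 [0.017 0.02  0.028]
0.2 12 [0.016 0.018 0.021]
0.21 1 [0.017 0.017 0.017]
```

Profile: tilt is about 11° with the front end still down at the fence, so the pivoting works. I'll carry on along the arc.

Request:
send_rows(
  targets=[
    [0,0.0005,0.007,0,120],
    [0,0.001,0.007,0,120],
    [-0.0005,0.002,0.007,0,120],
    [-0.0005,0.0025,0.0065,0,120],
    [-0.0005,0.003,0.0065,0,120],
    [-0.0005,0.003,0.0065,0,120],
    [0,0.0035,0.006,0,120],
    [-0.0005,0.004,0.0055,0,120],
    [-0.0005,0.004,0.0055,0,120],
    [0,0,0,0,120],
  ],
)

```text
clock: 7.15
tcp_pos: [0.5668, 0.1271, 0.0879]
orientation: [0.0, 0.999, 0.053, 0.001]
wrist_force: [0.8, -3.0, 0.7]
finger_gap: 0.0591
```

```bash
cat > look.py <<'E'
from m import *
import sys
n,x0,y0,x1,y1,f=sys.argv[1],*map(float,sys.argv[2:7])
P=[]
s=cam('side')
b=cv2.resize(s['img'][int(y0):int(y1),int(x0):int(x1)],None,fx=f,fy=f,interpolation=2)
cv2.imwrite('pics/'+n+'.png',b[:,:,::-1])
if len(sys.argv)>7:
    X0,X1,Y0,Y1=map(float,sys.argv[7:11])
    p=prof(s,X0,X1,Y0,Y1)
    for a in np.arange(Y0,Y1,.01):
        q=p[(p[:,1]>=a)&(p[:,1]<a+.01)]
        if len(q)>2: print(round(a,3),len(q),np.round(np.percentile(q[:,2],[10,50,90]),3))
E
python3 look.py c4 255 100 355 200 5 .5 .65 .06 .22
```

```text
0.1 37 [0.095 0.1   0.108]
0.11 34 [0.097 0.101 0.126]
0.12 16 [0.091 0.096 0.196]
0.13 17 [0.087 0.09  0.095]
0.14 17 [0.077 0.081 0.085]
0.15 12 [0.07  0.074 0.076]
0.16 15 [0.06  0.067 0.076]
0.17 13 [0.051 0.058 0.062]
0.18 9 [0.042 0.049 0.053]
0.19 12 [0.041 0.043 0.049]
0.2 4 [0.03  0.034 0.044]
```

View pics/c4.png

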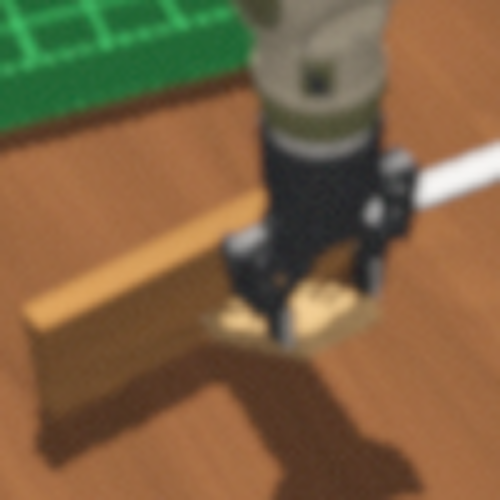

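Request:
send_rows(
  targets=[
    [-0.0005,0.005,0.005,0,120],
    [-0.0005,0.005,0.0045,0,120],
    [-0.0005,0.005,0.004,0,120],
    [-0.0005,0.006,0.004,0,120],
    [-0.0005,0.006,0.0035,0,120],
    [-0.0005,0.006,0.003,0,120],
    [-0.001,0.006,0.0025,0,120],
    [-0.0005,0.006,0.0025,0,120],
    [-0.0005,0.006,0.002,0,120],
    [0,0,0,0,120],
  ],
)

```text
clock: 8.2
tcp_pos: [0.5611, 0.1788, 0.118]
orientation: [-0.0, 0.999, 0.054, 0.0]
wrist_force: [0.2, -1.2, -1.0]
finger_gap: 0.0586
```

```bash
python3 look.py c5 255 90 355 190 5 .5 .65 .1 .22
```

```text
0.15 23 [0.13  0.134 0.137]
0.16 15 [0.13  0.132 0.169]
0.21 5 [0.086 0.091 0.091]
```

View pics/c5.png

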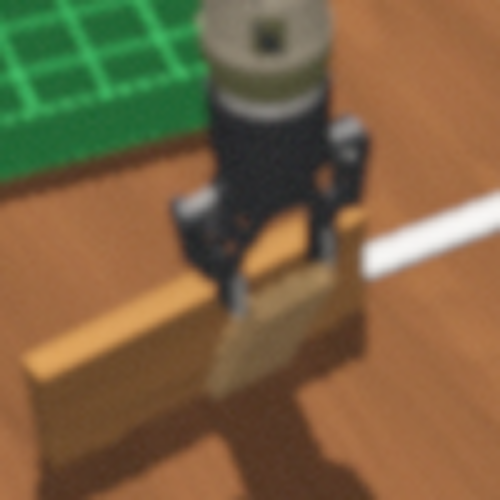

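Request:
send_rows(
  targets=[
    [-0.0005,0.006,0.001,0,120],
    [-0.0005,0.006,0.001,0,120],
    [-0.0005,0.006,0.0005,0,120],
    [-0.0005,0.005,0,0,120],
    [-0.0005,0.004,0,0,120],
    [0,0.003,0,0,120],
    [0,0,0,0,120],
  ],
)

```text
clock: 8.95
tcp_pos: [0.5588, 0.2082, 0.1202]
orientation: [-0.0, 0.999, 0.053, 0.0]
wrist_force: [-0.0, -0.3, -1.1]
finger_gap: 0.0587
```

```bash
cat > upr.py <<'E'
from m import *
s=ld('side');P=world(s);im=s['img'].astype(int)
# points of plain face: in fence frame
th=np.radians(6);c,sn=np.cos(th),np.sin(th)
dx=P[...,0]-.5335;dy=P[...,1]-.2355
fx=c*dx+sn*dy; fy=-sn*dx+c*dy
M=(fx>0.0)&(fx<.07)&(fy>-.09)&(fy<.06)&(P[...,2]>.003)&(P[...,2]<.2)&(im[...,0]>im[...,2]+15)
for z in np.arange(0,.16,.01):
    q=M&(P[...,2]>=z)&(P[...,2]<z+.01)
    if q.sum(): print(round(z,2),q.sum(),np.round(np.percentile(fy[q],[5,25,50,75]),3),np.round(np.percentile(fx[q],[2,98]),3))
E
python3 look.py c6 255 90 355 190 5; python3 upr.py
```

```text
0.0 29 [-0.089 -0.075 -0.044 -0.035] [0.003 0.062]
0.01 20 [-0.039 -0.036 -0.034 -0.033] [0.    0.047]
0.02 21 [-0.039 -0.038 -0.037 -0.035] [0.001 0.046]
0.03 19 [-0.041 -0.04  -0.039 -0.038] [0.003 0.049]
0.04 22 [-0.043 -0.042 -0.04  -0.039] [0.001 0.049]
0.05 22 [-0.046 -0.044 -0.043 -0.042] [0.004 0.049]
0.06 22 [-0.046 -0.045 -0.044 -0.043] [0.001 0.05 ]
0.07 27 [-0.049 -0.048 -0.046 -0.045] [0.001 0.051]
0.08 46 [-0.05  -0.047 -0.012  0.007] [0.001 0.069]
0.09 30 [-0.053 -0.051 -0.05  -0.022] [0.002 0.054]
0.1 26 [-0.055 -0.053 -0.051 -0.05 ] [0.005 0.047]
0.11 20 [-0.056 -0.054 -0.053 -0.052] [0.002 0.051]
0.12 29 [-0.057 -0.056 -0.055 -0.053] [0.002 0.058]
0.13 73 [-0.059 -0.056 -0.052 -0.044] [0.001 0.065]
0.14 27 [-0.056 -0.051 -0.047 -0.044] [0.    0.061]
0.15 5 [-0.041 -0.04  -0.027 -0.026] [0.05  0.061]
```

View pics/c6.png

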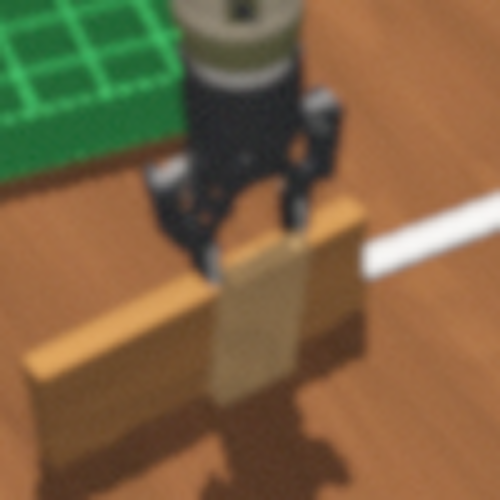

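Request:
send_rows(
  targets=[
    [-0.0005,0.005,0,0,120],
    [-0.0005,0.005,0,0,120],
    [-0.0005,0.004,0,0,120],
    [0,0.003,0,0,120],
    [0,0.001,0,0,120],
    [0,0,0,0,120],
  ],
)

```text
clock: 9.6
tcp_pos: [0.5572, 0.226, 0.1202]
orientation: [0.0, 0.999, 0.053, -0.0]
wrist_force: [-0.3, -1.2, -0.1]
finger_gap: 0.0581
```

```bash
python3 look.py c7 255 90 355 190 5; python3 upr.py
```

```text
0.0 37 [-0.08  -0.06  -0.04  -0.038] [0.005 0.061]
0.01 20 [-0.04  -0.039 -0.038 -0.037] [0.001 0.051]
0.02 27 [-0.042 -0.039 -0.039 -0.037] [0.004 0.049]
0.03 29 [-0.041 -0.04  -0.038 -0.037] [0.002 0.05 ]
0.04 26 [-0.042 -0.04  -0.039 -0.038] [0.002 0.052]
0.05 26 [-0.042 -0.04  -0.039 -0.037] [0.003 0.061]
0.06 31 [-0.042 -0.04  -0.038 -0.037] [0.003 0.06 ]
0.07 29 [-0.042 -0.04  -0.038 -0.037] [0.004 0.069]
0.08 38 [-0.041 -0.039 -0.037 -0.036] [0.002 0.051]
0.09 26 [-0.042 -0.04  -0.039 -0.037] [0.001 0.047]
0.1 32 [-0.042 -0.04  -0.039 -0.038] [0.002 0.048]
0.11 32 [-0.043 -0.041 -0.039 -0.038] [0.001 0.05 ]
0.12 31 [-0.041 -0.039 -0.038 -0.037] [0.003 0.052]
0.13 60 [-0.042 -0.039 -0.035 -0.027] [0.    0.063]
0.14 36 [-0.04  -0.037 -0.034 -0.028] [0.002 0.061]
0.15 4 [-0.016 -0.01  -0.007 -0.005] [0.052 0.064]
```

View pics/c7.png

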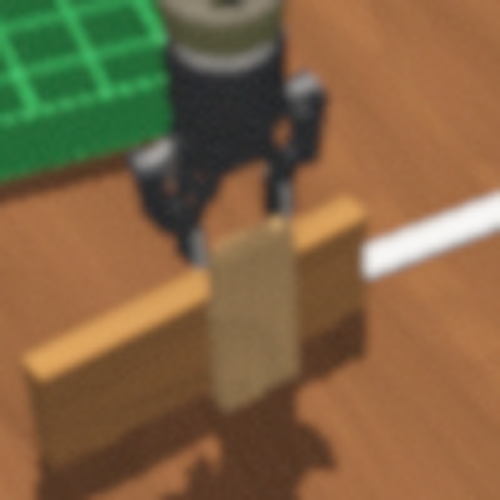

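The plate is upright and flat against the fence (side crop centre). I'll seat it on the counter.

Request:
send_rows(
  targets=[
    [0,0,-0.002,0,120],
    [0,0,-0.001,0,120],
    [0,0,0,0,120],
  ],
)

```text
clock: 9.95
tcp_pos: [0.5576, 0.2259, 0.1185]
orientation: [-0.0, 0.999, 0.053, 0.001]
wrist_force: [-2.4, -1.3, 6.2]
finger_gap: 0.058
```

Request:
send_rows(
  targets=[
    [0,0,-0.001,0,120],
    [0,0,0,0,120],
  ],
)

```text
clock: 10.15
tcp_pos: [0.5577, 0.226, 0.1184]
orientation: [-0.0, 0.999, 0.053, 0.001]
wrist_force: [-3.4, -1.0, 10.9]
finger_gap: 0.0584
```

Request:
send_rows(
  targets=[
    [0,0,0,0,80],
    [0,0,0,0,60],
    [0,0,0,0,40],
    [0,0,0,0,40],
    [0,0,0,0,40],
    [0,0,0,0,40],
    [0,0,0,0,40],
    [0,0,0,0,40],
  ],
)

```text
clock: 10.95
tcp_pos: [0.5573, 0.2257, 0.1162]
orientation: [0.0, 0.999, 0.053, -0.0]
wrist_force: [0.0, 0.3, 0.2]
finger_gap: 0.072
```

```bash
python3 look.py c8 255 90 355 190 5; python3 upr.py
```

```text
0.0 33 [-0.083 -0.057 -0.041 -0.038] [0.001 0.058]
0.01 25 [-0.041 -0.04  -0.038 -0.037] [0.003 0.051]
0.02 30 [-0.041 -0.039 -0.038 -0.037] [0.001 0.051]
0.03 26 [-0.041 -0.039 -0.039 -0.037] [0.002 0.052]
0.04 21 [-0.041 -0.04  -0.039 -0.037] [0.002 0.049]
0.05 31 [-0.043 -0.041 -0.039 -0.037] [0.004 0.058]
0.06 30 [-0.041 -0.04  -0.039 -0.037] [0.001 0.053]
0.07 34 [-0.042 -0.04  -0.039 -0.038] [0.002 0.058]
0.08 34 [-0.041 -0.039 -0.038 -0.035] [0.001 0.058]
0.09 33 [-0.041 -0.04  -0.038 -0.037] [0.002 0.048]
0.1 27 [-0.041 -0.04  -0.039 -0.038] [0.001 0.048]
0.11 29 [-0.043 -0.041 -0.04  -0.038] [0.003 0.049]
0.12 37 [-0.042 -0.04  -0.039 -0.036] [0.002 0.063]
0.13 72 [-0.041 -0.039 -0.031 -0.027] [0.002 0.061]
0.14 24 [-0.042 -0.038 -0.033 -0.023] [0.005 0.069]
0.15 6 [-0.029 -0.026 -0.025 -0.015] [0.057 0.068]
```

View pics/c8.png

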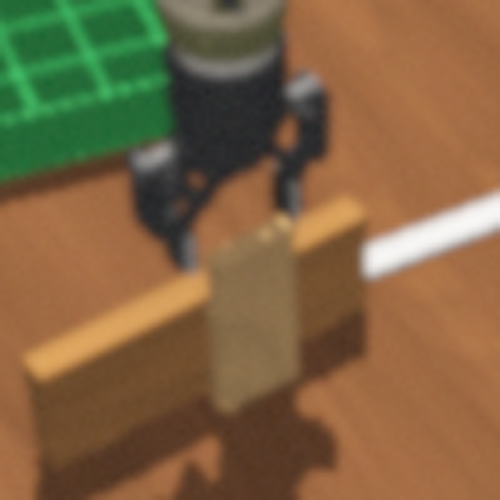

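The plate stands free on end against the fence. My grip had crept to one edge of the wood (about 17 mm off in y), so I'll recentre and regrip.

Request:
send_rows(
  targets=[
    [0.0005,-0.006,0,0,40],
    [0.0005,-0.006,0,0,40],
    [0.001,-0.006,0,0,40],
    [0,0,0,0,40],
    [0,0,-0.003,0,60],
    [0,0,0,0,90],
    [0,0,0,0,120],
    [0,0,0,0,120],
    [0,0,0,0,120],
  ],
)

```text
clock: 11.9
tcp_pos: [0.5592, 0.2077, 0.1131]
orientation: [0.0, 0.999, 0.053, -0.0]
wrist_force: [0.1, -0.8, -1.4]
finger_gap: 0.0594
```

Request:
send_rows(
  targets=[
    [0,0,0.005,0,120],
    [0,0,0.01,0,120],
    [0,-0.003,0.005,0,120],
    [0.001,-0.01,0,0,120],
    [0.001,-0.01,0,0,120],
    [0.001,-0.01,0,0,120],
    [0,0,0,0,120],
  ],
)

```text
clock: 12.6
tcp_pos: [0.5623, 0.1729, 0.133]
orientation: [0.0, 0.999, 0.052, -0.0]
wrist_force: [0.0, -0.0, -1.9]
finger_gap: 0.0595
```

```bash
python3 look.py c9 255 80 355 180 5; python3 upr.py
```

```text
0.0 23 [-0.088 -0.076 -0.065 -0.015] [0.002 0.069]
0.01 14 [-0.072 -0.015 -0.014 -0.013] [0.001 0.037]
0.02 33 [-0.074 -0.073 -0.071 -0.014] [0.003 0.047]
0.03 34 [-0.075 -0.073 -0.071 -0.015] [0.003 0.049]
0.04 36 [-0.076 -0.074 -0.072 -0.017] [0.002 0.047]
0.05 39 [-0.077 -0.074 -0.073 -0.015] [0.001 0.048]
0.06 38 [-0.076 -0.073 -0.071 -0.014] [0.002 0.046]
0.07 36 [-0.076 -0.074 -0.073 -0.068] [0.002 0.048]
0.08 58 [-0.076 -0.073 -0.015  0.004] [0.    0.067]
0.09 39 [-0.075 -0.073 -0.072 -0.07 ] [0.002 0.052]
0.1 24 [-0.076 -0.075 -0.074 -0.072] [0.004 0.047]
0.11 32 [-0.076 -0.074 -0.074 -0.072] [0.001 0.049]
0.12 24 [-0.076 -0.075 -0.073 -0.073] [0.    0.046]
0.13 29 [-0.077 -0.074 -0.073 -0.072] [0.004 0.05 ]
0.14 42 [-0.078 -0.076 -0.074 -0.072] [0.002 0.065]
0.15 63 [-0.076 -0.074 -0.071 -0.065] [0.004 0.055]
```

View pics/c9.png

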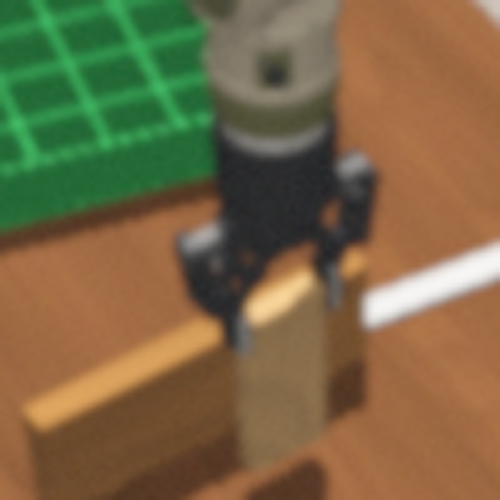

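Request:
send_rows(
  targets=[
    [0,-0.015,0,0,120],
    [0,-0.025,0,0,120],
    [0,-0.025,0,0,120],
    [0,-0.025,0,0,120],
    [0,-0.025,0,0,120],
    [0,-0.025,0,0,120],
    [0,-0.02,0,0,120],
    [0,-0.013,-0.005,0,120],
    [0,0,-0.008,0,120],
    [0,0,-0.005,0,120],
    [0,0,0,0,120],
  ],
)

```text
clock: 13.75
tcp_pos: [0.5612, 0.0027, 0.1138]
orientation: [-0.0, 0.999, 0.054, -0.001]
wrist_force: [-0.3, -0.1, -1.9]
finger_gap: 0.0598
```

Request:
send_rows(
  targets=[
    [0,0,-0.003,0,120],
    [0,0,0,0,120],
  ],
)

```text
clock: 13.95
tcp_pos: [0.5622, 0.0026, 0.113]
orientation: [0.0, 0.999, 0.054, 0.0]
wrist_force: [-1.7, -0.0, 4.1]
finger_gap: 0.0595
```

Request:
send_rows(
  targets=[
    [0,0.003,-0.002,0,120],
    [-0.001,0.007,-0.0005,0,120],
    [-0.001,0.007,0,0,120],
    [-0.0005,0.007,-0.001,0,120],
    [-0.001,0.007,-0.001,0,120],
    [-0.0005,0.007,-0.0015,0,120],
    [-0.0005,0.006,-0.0015,0,120],
    [0,0,0,0,120],
  ],
)

```text
clock: 14.75
tcp_pos: [0.558, 0.0471, 0.1062]
orientation: [0.0, 0.999, 0.054, 0.001]
wrist_force: [-3.2, 0.7, 8.8]
finger_gap: 0.0599
```

```bash
python3 look.py c10 255 120 375 220 5 .5 .63 -.04 .1
```

```text
0.0 21 [0.017 0.03  0.042]
0.01 17 [0.045 0.056 0.067]
0.02 10 [0.072 0.081 0.161]
0.03 22 [0.131 0.134 0.139]
0.04 28 [0.132 0.134 0.137]
0.05 14 [0.13  0.131 0.134]
```

View pics/c10.png

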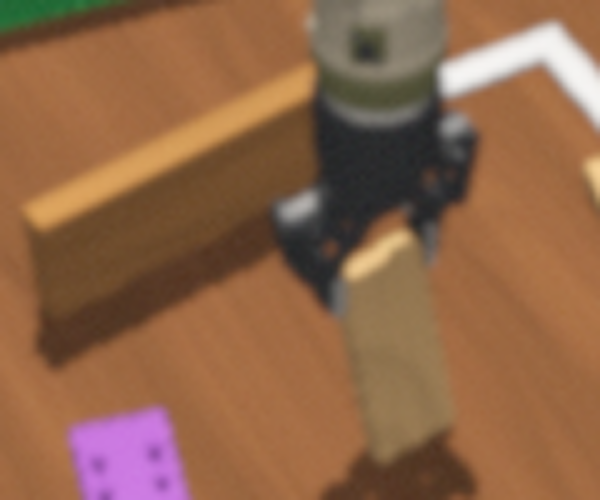

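Tilting cleanly (about 20°, studs side leading down). I'll continue.

Request:
send_rows(
  targets=[
    [-0.001,0.01,-0.0035,0,120],
    [-0.001,0.0105,-0.0045,0,120],
    [-0.001,0.0095,-0.005,0,120],
    [-0.001,0.009,-0.0065,0,120],
    [-0.001,0.008,-0.007,0,120],
    [-0.001,0.008,-0.0075,0,120],
    [-0.0005,0.007,-0.008,0,120],
    [-0.0005,0.0065,-0.0095,0,120],
    [0,0,0,0,120],
  ],
)

```text
clock: 15.7
tcp_pos: [0.5507, 0.1164, 0.0532]
orientation: [-0.001, 0.999, 0.055, 0.0]
wrist_force: [-0.4, 3.0, 1.6]
finger_gap: 0.0592
```

```bash
python3 look.py c11 255 120 375 220 5 .5 .63 -.04 .15
```

```text
-0.01 4 [0.013 0.015 0.017]
0.0 62 [0.011 0.016 0.021]
0.01 64 [0.016 0.021 0.027]
0.02 68 [0.024 0.029 0.034]
0.03 62 [0.029 0.034 0.039]
0.04 65 [0.035 0.041 0.046]
0.05 61 [0.04  0.047 0.052]
0.06 66 [0.047 0.053 0.06 ]
0.07 65 [0.055 0.06  0.064]
0.08 61 [0.062 0.067 0.071]
0.09 60 [0.068 0.072 0.079]
0.1 59 [0.072 0.078 0.083]
0.11 39 [0.079 0.083 0.088]
```

View pics/c11.png

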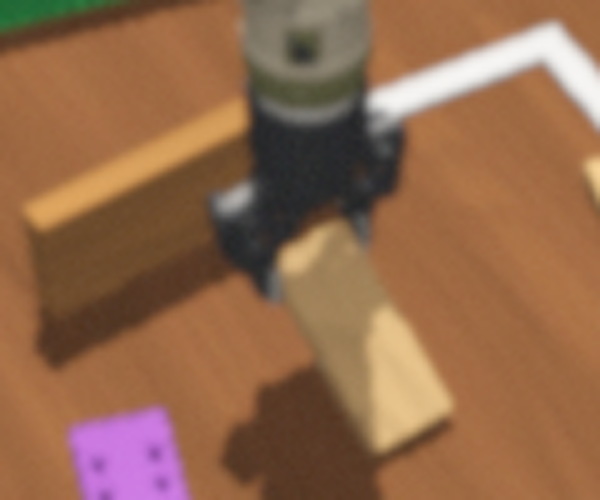

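Request:
send_rows(
  targets=[
    [-0.0005,0.005,-0.0085,0,120],
    [-0.0005,0.0045,-0.0085,0,120],
    [-0.0005,0.003,-0.0085,0,120],
    [0,0.002,-0.008,0,120],
    [0,0.001,-0.006,0,120],
    [0,0,-0.003,0,120],
    [0,0,0,0,120],
  ],
)

```text
clock: 16.45
tcp_pos: [0.5491, 0.1295, 0.0102]
orientation: [0.0, 0.999, 0.053, -0.0]
wrist_force: [0.2, 1.5, 1.5]
finger_gap: 0.0596
```

```bash
python3 look.py c12 255 120 375 220 5 .5 .63 -.04 .15
```

```text
-0.01 23 [0.014 0.018 0.021]
0.0 62 [0.01  0.02  0.023]
0.01 54 [0.017 0.022 0.026]
0.02 48 [0.02  0.023 0.027]
0.03 50 [0.021 0.024 0.029]
0.04 46 [0.022 0.026 0.03 ]
0.05 51 [0.024 0.028 0.031]
0.06 46 [0.027 0.03  0.034]
0.07 41 [0.028 0.032 0.035]
0.08 49 [0.03  0.034 0.037]
0.09 44 [0.031 0.036 0.039]
0.1 45 [0.033 0.037 0.04 ]
0.11 50 [0.036 0.039 0.047]
0.12 38 [0.037 0.04  0.043]
0.13 24 [0.039 0.04  0.046]
```

View pics/c12.png

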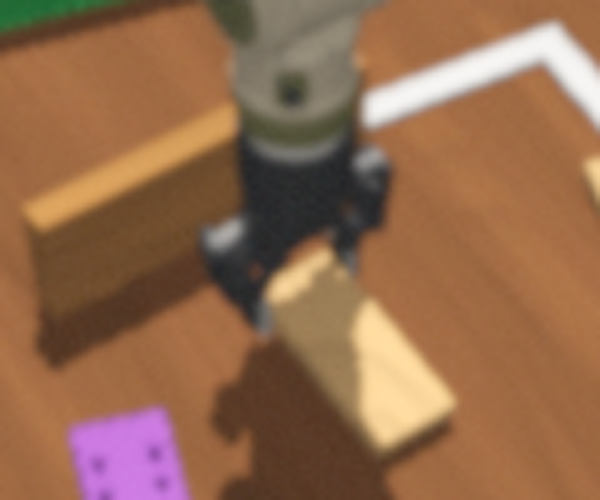

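Request:
send_rows(
  targets=[
    [0,0,-0.003,0,120],
    [0,0,-0.002,0,120],
    [0,0,0,0,95],
    [0,0,0,0,80],
    [0,0,0,0,70],
    [0,0,0,0,50],
    [0,0,0,0,0],
    [0,0,0.002,0,0],
    [0,0,0,0,0],
  ],
)

```text
clock: 17.4
tcp_pos: [0.5494, 0.1297, 0.008]
orientation: [0.0, 0.999, 0.053, 0.0]
wrist_force: [0.3, -1.3, 0.5]
finger_gap: 0.0854
```

Request:
send_rows(
  targets=[
    [0,0,0.02,0,0],
    [0,0,0.04,0,0],
    [0,0,0.04,0,0],
    [0,-0.04,0.02,0,0],
    [0,-0.04,0,0,0],
    [0,0,0,0,0],
  ],
)

```text
clock: 18.0
tcp_pos: [0.5503, 0.0461, 0.1291]
orientation: [0.001, 0.999, 0.051, 0.001]
wrist_force: [-0.6, 0.7, -0.7]
finger_gap: 0.0853
```

```bash
python3 look.py c13 225 100 385 220 5 .5 .63 -.04 .15; python3 - <<'E'
from m import *
s=ld('side'); print(wood(s,(270,360,150,222),(.018,.035)))
t=cam('top'); print(wood(t,(270,350,160,225),(.01,.04)))
for c in('side','top'):print([(np.round(r['xyz'],3),round(r['conf'],2)) for r in eyes.tip_of('plate_mid',c)])
E
```

```text
-0.01 10 [0.019 0.024 0.026]
0.0 62 [0.016 0.023 0.027]
0.01 46 [0.018 0.023 0.026]
0.02 53 [0.019 0.024 0.027]
0.03 59 [0.02  0.023 0.139]
0.04 48 [0.02  0.024 0.026]
0.05 49 [0.019 0.023 0.025]
0.06 47 [0.018 0.023 0.026]
0.07 53 [0.02  0.023 0.027]
0.08 42 [0.021 0.024 0.026]
0.09 46 [0.021 0.024 0.026]
0.1 46 [0.02  0.023 0.027]
0.11 48 [0.02  0.024 0.027]
0.12 40 [0.019 0.024 0.027]
0.13 24 [0.014 0.023 0.026]
(610, array([554.9,  69.3]), array([ 62.7, 144.5]), 5.99, [[516.0, 138.0], [531.0, -6.0], [594.0, 1.0], [579.0, 144.0]])
(13, array([525.9, 151. ]), array([  7.2, 106.3]), 75.07, [[474.0, 161.0], [576.0, 134.0], [578.0, 141.0], [475.0, 168.0]])
[(array([0.38 , 0.037, 0.01 ]), 0.95), (array([0.281, 0.246, 0.005]), 0.9), (array([0.243, 0.427, 0.008]), 0.87), (array([0.556, 0.075, 0.02 ]), 0.69), (array([ 0.48 , -0.19 ,  0.011]), 0.53)]
[(array([0.279, 0.246, 0.007]), 0.88), (array([0.243, 0.428, 0.01 ]), 0.58)]
```

View pics/c13.png

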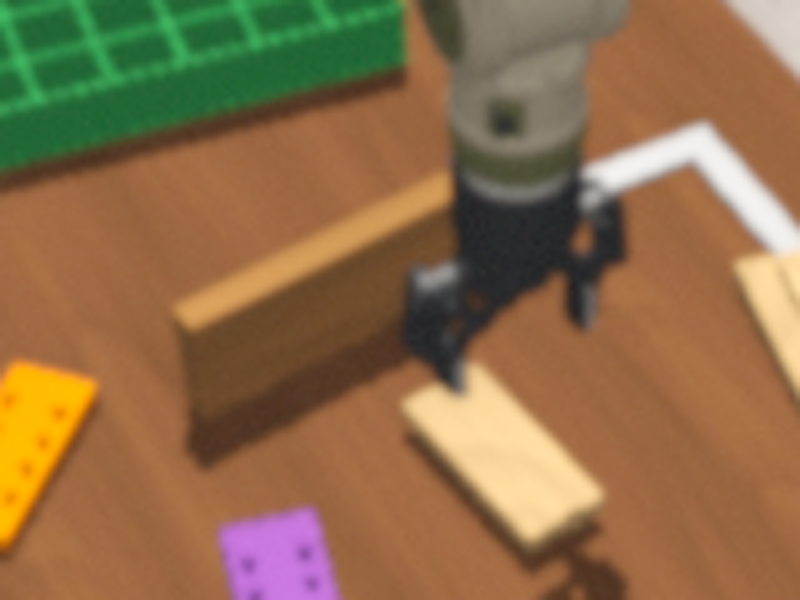

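The plate lies flat, studs down (side crop (500,460), top at 24 mm). Now I'll grip it at its middle.

Request:
send_rows(
  targets=[
    [0.002,0.012,-0.03,0,0],
    [0.003,0.012,-0.035,0,0],
    [0,0,-0.03,0,0],
    [0,0,-0.015,0,0],
    [0,0,-0.01,0,0],
    [0,0,0,0,0],
    [0,0,0,0,60],
    [0,0,0,0,90],
    [0,0,0,0,120],
    [0,0,0,0,120],
    [0,0,0,0,120],
  ],
  newtons=35,
)

```text
clock: 19.3
tcp_pos: [0.5555, 0.0738, 0.0092]
orientation: [-0.0, 0.999, 0.053, 0.001]
wrist_force: [0.6, 0.4, 6.5]
finger_gap: 0.059
```

Request:
send_rows(
  targets=[
    [0,0,0.01,0,120],
    [0,0,0.02,0,120],
    [0,0,0.03,0,120],
    [0,0,0.03,0,120],
    [0,0,0,0,120],
  ],
)

```text
clock: 19.8
tcp_pos: [0.5572, 0.0736, 0.1026]
orientation: [0.0, 0.999, 0.053, 0.004]
wrist_force: [0.4, -0.7, -0.4]
finger_gap: 0.0594
```

```bash
python3 look.py c14 225 90 405 220 4.4; python3 - <<'E'
from m import *
s=ld('side'); print(wood(s,(270,365,130,215),(.08,.14)))
p=prof(s,.48,.63,-.03,.16,.14,.06)
for a in np.arange(-.03,.16,.02):
    q=p[(p[:,1]>=a)&(p[:,1]<a+.02)]
    if len(q)>2: print(round(a,3),len(q),np.round(np.percentile(q[:,2],[10,50,90]),3),np.round(np.percentile(q[:,0],[2,98]),3))
E
```

```text
(237, array([516.2, 230.9]), array([168.1,  26.4]), 5.47, [[431.0, 236.0], [434.0, 210.0], [601.0, 226.0], [599.0, 252.0]])
-0.01 45 [0.111 0.116 0.12 ] [0.557 0.593]
0.01 68 [0.114 0.117 0.12 ] [0.544 0.593]
0.03 70 [0.115 0.117 0.119] [0.533 0.591]
0.05 80 [0.114 0.117 0.121] [0.526 0.583]
0.07 65 [0.114 0.116 0.12 ] [0.541 0.584]
0.09 32 [0.113 0.116 0.119] [0.555 0.586]
```

View pics/c14.png

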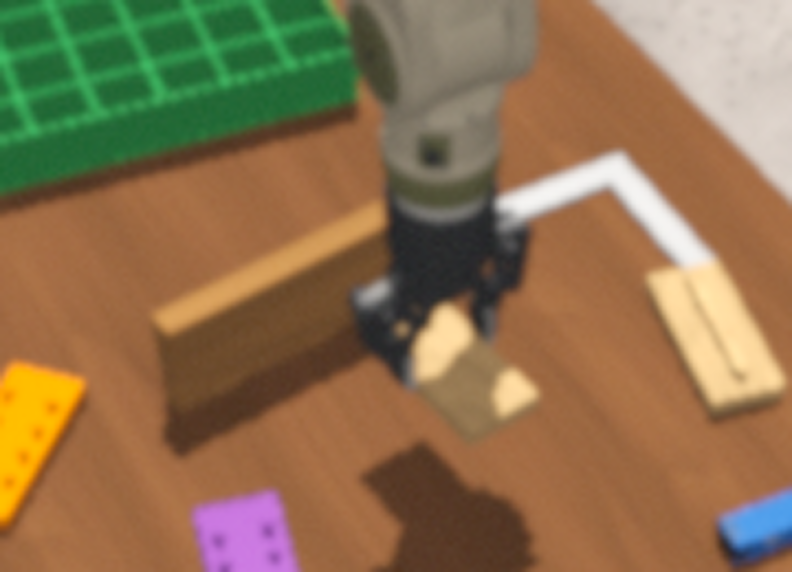

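Request:
send_rows(
  targets=[
    [0.002,-0.02,0,0.2,120],
    [0.004,-0.035,0,0.2,120],
    [0.004,-0.035,0,0.2,120],
    [0.004,-0.035,0,0.2,120],
    [0.004,-0.035,0,0.2,120],
    [0.004,-0.035,0,0.2,120],
    [0.004,-0.035,0,0.2,120],
    [0.004,-0.035,0,0.2,120],
    [0.004,-0.035,-0.01,0.1,120],
    [0.004,-0.03,-0.015,0,120],
    [0.002,-0.016,-0.01,0,120],
    [0,0,0,0,120],
  ],
)

```text
clock: 21.05
tcp_pos: [0.5924, -0.2733, 0.0595]
orientation: [-0.001, 0.998, 0.067, -0.002]
wrist_force: [-0.5, 0.7, -1.6]
finger_gap: 0.0591
```

```bash
python3 - <<'E'
from m import *
print(monitor.get_state()['tcp_pos'],monitor.get_state()['orientation'])
s=cam('side');t=cam('top')
a=cv2.resize(s['img'][205:335,315:445],None,fx=4,fy=4,interpolation=2)
b=cv2.resize(t['img'][155:255,345:445],None,fx=3.8,fy=3.8,interpolation=2)
b=cv2.copyMakeBorder(b,0,a.shape[0]-b.shape[0],0,0,0); o=np.hstack([a,b])
cv2.imwrite('pics/c15.png',cv2.resize(o,None,fx=.85,fy=.85)[:,:,::-1])
for d in (s,t):
    p=prof(d,.5,.68,-.38,-.17,.11,.06)
    print(len(p))
    for a in np.arange(-.37,-.17,.01):
        q=p[(p[:,1]>=a)&(p[:,1]<a+.01)]
        if len(q)>2: print(round(a,3),len(q),np.round(np.percentile(q[:,2],[10,50,90]),3),np.round([q[:,0].min(),q[:,0].max()],3),np.round([q[:,1].min(),q[:,1].max()],3))
E
```

```text
[ 0.59244286 -0.27328781  0.05950781] [-0.00134432  0.99778001  0.06655307 -0.00198435]
427
-0.35 40 [0.065 0.073 0.076] [0.591 0.629] [-0.347 -0.34 ]
-0.34 39 [0.071 0.074 0.077] [0.592 0.628] [-0.34 -0.33]
-0.33 40 [0.072 0.074 0.077] [0.593 0.629] [-0.33 -0.32]
-0.32 29 [0.072 0.073 0.077] [0.57  0.627] [-0.32 -0.31]
-0.31 10 [0.07  0.073 0.077] [0.569 0.622] [-0.31  -0.302]
-0.3 37 [0.071 0.075 0.078] [0.559 0.623] [-0.298 -0.29 ]
-0.29 45 [0.072 0.074 0.077] [0.563 0.614] [-0.29 -0.28]
-0.28 39 [0.071 0.073 0.078] [0.561 0.617] [-0.279 -0.271]
-0.27 11 [0.072 0.073 0.075] [0.579 0.619] [-0.269 -0.261]
-0.24 8 [0.066 0.075 0.076] [0.558 0.586] [-0.235 -0.23 ]
-0.23 46 [0.067 0.074 0.077] [0.556 0.601] [-0.229 -0.22 ]
-0.22 63 [0.07  0.074 0.077] [0.554 0.61 ] [-0.22 -0.21]
-0.21 18 [0.072 0.074 0.077] [0.56  0.612] [-0.21  -0.205]
160
-0.26 11 [0.071 0.075 0.085] [0.601 0.632] [-0.26  -0.251]
-0.25 21 [0.074 0.076 0.08 ] [0.589 0.617] [-0.249 -0.24 ]
-0.24 18 [0.073 0.075 0.081] [0.578 0.613] [-0.238 -0.232]
-0.23 35 [0.072 0.077 0.083] [0.565 0.613] [-0.23 -0.22]
-0.22 45 [0.072 0.076 0.08 ] [0.552 0.613] [-0.219 -0.21 ]
-0.21 30 [0.068 0.074 0.081] [0.555 0.613] [-0.21  -0.201]
```

View pics/c15.png

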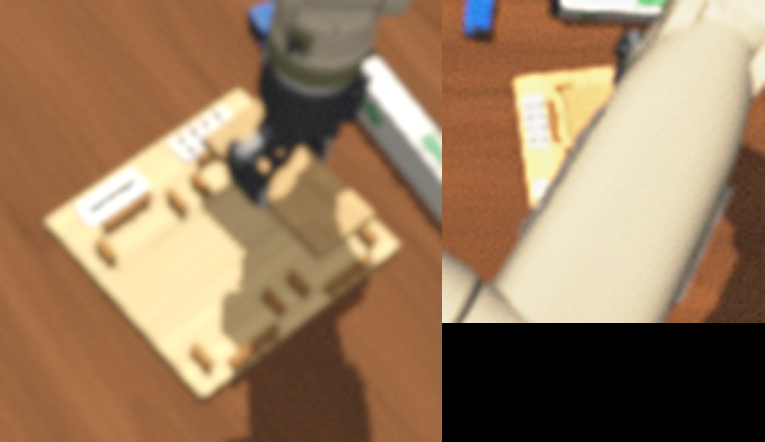

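Request:
send_rows(
  targets=[
    [0,0,0,0,120],
    [0,0,0,0,120],
  ],
)

```text
clock: 21.35
tcp_pos: [0.5947, -0.2709, 0.0636]
orientation: [0.0, 0.998, 0.069, 0.0]
wrist_force: [0.8, -0.1, -1.8]
finger_gap: 0.0593
```

```bash
python3 - <<'E'
from m import *
print(monitor.get_state()['tcp_pos'])
s=cam('side');t=cam('top')
th=np.radians(7.7);c,sn=np.cos(th),np.sin(th)
for d in (s,t):
    P=world(d); dx=P[...,0]-.5423;dy=P[...,1]+.2647
    X=c*dx+sn*dy;Y=-sn*dx+c*dy
    M=(abs(X)<.115)&(abs(Y)<.105)&(P[...,2]>.0175)&(P[...,2]<.03)
    n,l,st,cc=cv2.connectedComponentsWithStats(M.astype(np.uint8),connectivity=4)
    for k in range(1,n):
        if st[k,4]>5:
            q=l==k; print(st[k,4],np.round(cc[k]),'X',np.round(np.percentile(X[q],[3,50,97])*1000,1),'Y',np.round(np.percentile(Y[q],[3,50,97])*1000,1),round(P[...,2][q].max(),3))
E
```

```text
[ 0.59469678 -0.27090464  0.06356331]
13 [375. 250.] X [27.4 34.3 41.5] Y [54.7 58.8 62.7] 0.024
25 [374. 258.] X [ 7.2 11.8 17.2] Y [29.4 39.8 50.3] 0.026
51 [352. 266.] X [-76.6 -55.  -31.5] Y [53.7 59.3 63.5] 0.026
19 [367. 263.] X [-18.2 -14.3  -9.7] Y [29.  38.8 49.6] 0.028
18 [423. 273.] X [85.  88.5 94. ] Y [-90.9 -84.2 -74.3] 0.025
19 [346. 278.] X [-97.1 -91.8 -88.2] Y [30.  38.4 48.7] 0.024
49 [417. 284.] X [26.9 51.5 74.2] Y [-103.6  -99.   -94.7] 0.025
26 [403. 287.] X [ 7.4 11.1 16.4] Y [-90.3 -81.  -69.6] 0.025
21 [395. 293.] X [-19.5 -15.9 -10.2] Y [-88.8 -79.5 -69.6] 0.024
59 [390. 306.] X [-78.1 -53.4 -30.2] Y [-103.3  -99.   -94.5] 0.026
25 [374. 308.] X [-96.8 -92.2 -88.3] Y [-89.8 -77.5 -68.9] 0.026
21 [380. 193.] X [25.  41.2 60.9] Y [57.4 60.5 65.2] 0.028
```

```bash
python3 - <<'E'
from m import *
s=ld('side');th=np.radians(7.7);c,sn=np.cos(th),np.sin(th)
P=world(s);dx=P[...,0]-.596;dy=P[...,1]+.277
X=c*dx+sn*dy;Y=-sn*dx+c*dy
im=s['img'].astype(int)
M=(abs(X)<.06)&(abs(Y)<.1)&(P[...,2]>.071)&(P[...,2]<.088)&(im[...,0]>im[...,2]+25)
print(M.sum(),np.median(P[...,2][M]))
for lo in np.arange(-80,80,10):
    q=M&(Y*1000>=lo)&(Y*1000<lo+10)
    if q.sum()>3: print(lo,q.sum(),np.round(np.percentile(X[q],[0,3,97,100])*1000,1))
print(np.percentile(Y[M],[0,1,99,100])*1000)
E
```

```text
690 0.07809934240366101
-70 61 [-31.2 -28.9  27.1  30.2]
-60 78 [-32.4 -31.3  28.9  29.8]
-50 75 [-31.  -30.1  27.2  30.5]
-40 70 [-30.9 -29.6  25.5  29. ]
-30 72 [-30.8 -30.5  26.6  29.1]
-20 71 [-31.  -29.8  26.   28.9]
-10 75 [-43.6 -34.9  30.9  34.5]
0 48 [-45.2 -44.1  28.8  30.4]
10 8 [-11.6  -5.3  30.3  30.5]
20 4 [-14.  -13.6  11.7  11.9]
40 6 [-31.5 -31.5   1.6   2.3]
50 43 [-31.9 -30.8  13.8  18.9]
60 58 [-32.2 -31.8  23.5  26.5]
70 21 [-32.4 -32.   26.9  28.7]
[-68.20442901 -66.65695755  71.64748026  73.54695913]
```

Request:
send_rows(
  targets=[
    [0.0015,-0.0025,-0.006,0,120],
    [0,0,-0.01,0,120],
    [0,0,-0.01,0,120],
    [0,0,-0.005,0,120],
    [0,0,0,0,120],
    [0,0,0,0,120],
  ],
)

```text
clock: 22.05
tcp_pos: [0.5956, -0.2747, 0.0314]
orientation: [-0.0, 0.998, 0.068, -0.0]
wrist_force: [-0.6, -0.4, -1.3]
finger_gap: 0.0589
```

```bash
python3 look.py c16 325 215 445 325 5
```

```text
(no output)
```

View pics/c16.png

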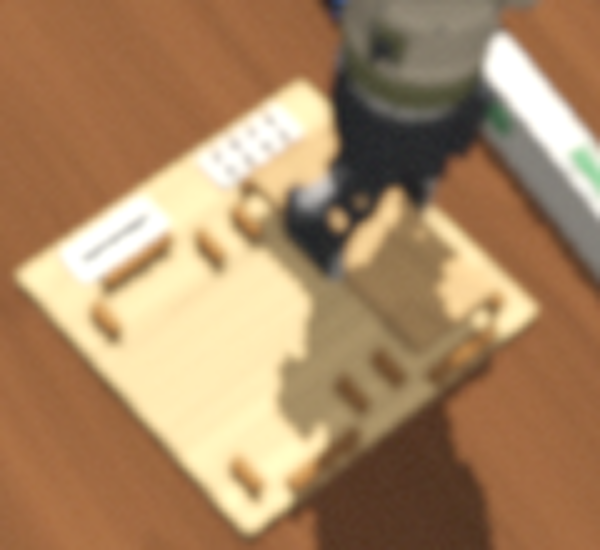

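The plate is over the bay by the dotted label and looks centred (side crop (400,280)). I'll lower it slowly.

Request:
send_rows(
  targets=[
    [0,0,-0.003,0,120],
    [0,0,-0.002,0,120],
    [0,0,-0.002,0,120],
    [0,0,0,0,120],
  ],
)

```text
clock: 22.5
tcp_pos: [0.5956, -0.2746, 0.0244]
orientation: [-0.0, 0.998, 0.068, -0.0]
wrist_force: [0.6, -0.6, -1.4]
finger_gap: 0.059
```

Request:
send_rows(
  targets=[
    [0,0,-0.0015,0,120],
    [0,0,-0.0015,0,120],
    [0,0,0,0,120],
  ],
)

```text
clock: 22.8
tcp_pos: [0.5957, -0.2746, 0.0215]
orientation: [-0.0, 0.998, 0.068, -0.0]
wrist_force: [0.2, -0.3, -1.6]
finger_gap: 0.059
```

Request:
send_rows(
  targets=[
    [0,0,-0.001,0,120],
    [0,0,-0.001,0,120],
    [0,0,0,0,120],
  ],
)

```text
clock: 23.1
tcp_pos: [0.5957, -0.2747, 0.0197]
orientation: [-0.0, 0.998, 0.068, -0.0]
wrist_force: [1.3, 0.5, -1.5]
finger_gap: 0.0588
```

Request:
send_rows(
  targets=[
    [0,0,-0.001,0,120],
    [0,0,0,0,120],
  ],
)

```text
clock: 23.3
tcp_pos: [0.5959, -0.2748, 0.0193]
orientation: [0.0, 0.998, 0.068, 0.0]
wrist_force: [-1.5, 0.8, 2.2]
finger_gap: 0.0589
```

Contact with the floor (force turned up to +2 N). Quick look before releasing.

```bash
python3 look.py c17 325 215 445 325 5; python3 - <<'E'
from m import *
s=ld('side');th=np.radians(7.7);c,sn=np.cos(th),np.sin(th)
P=world(s);dx=P[...,0]-.596;dy=P[...,1]+.277
X=c*dx+sn*dy;Y=-sn*dx+c*dy
M=(abs(X)<.034)&(abs(Y)<.073)&(P[...,2]>.028)&(P[...,2]<.045)
for lo in range(-80,80,15):
    q=M&(Y*1000>=lo)&(Y*1000<lo+15)
    if q.sum()>3: print(lo,q.sum(),np.round(np.median(P[...,2][q]),4),np.round(np.percentile(X[q],[1,99])*1000,1))
print(np.percentile(Y[M],[0,99])*1000)
E
```

```text
-80 54 0.0331 [-29.9  27.6]
-65 103 0.0342 [-30.   29.1]
-50 101 0.0341 [-30.1  30.3]
-35 100 0.0338 [-29.7  29.5]
-20 105 0.0345 [-32.   30.5]
-5 54 0.0342 [-15.5  30.8]
10 5 0.0354 [-12.6   7.7]
40 39 0.0341 [-31.3  19.5]
55 81 0.0337 [-30.1  26.5]
[-71.79081259  67.97074483]
```

View pics/c17.png

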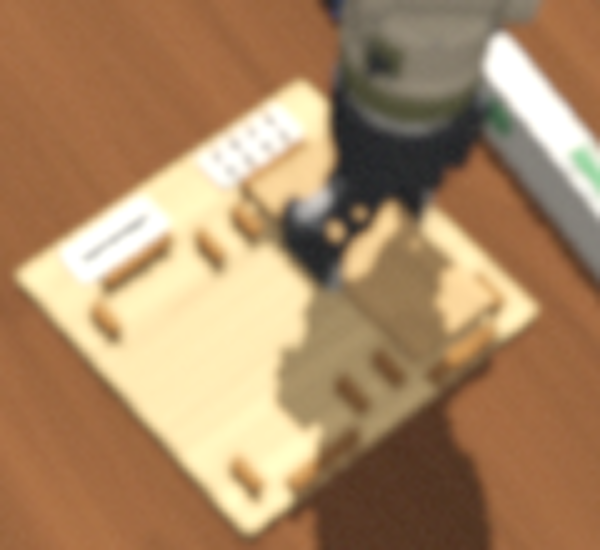

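Level at 34 mm, seated between the cleats and centred. I'll release it gently and retreat straight up.

Request:
send_rows(
  targets=[
    [0,0,0,0,95],
    [0,0,0,0,75],
    [0,0,0,0,60],
    [0,0,0,0,40],
    [0,0,0,0,20],
    [0,0,0,0,0],
    [0,0,0,0,0],
    [0,0,0.005,0,0],
    [0,0,0.015,0,0],
    [0,0,0.03,0,0],
    [0,0,0.04,0,0],
    [0,0,0.04,0,0],
  ],
)

```text
clock: 24.55
tcp_pos: [0.5954, -0.2745, 0.1501]
orientation: [-0.0, 0.998, 0.068, -0.0]
wrist_force: [0.5, -0.9, 0.2]
finger_gap: 0.085
```

Request:
send_rows(
  targets=[
    [0,0.02,0.03,0,0],
    [0,0.04,0.02,0,0],
    [0,0.045,0,0,0],
    [0,0.045,0,0,0],
    [0,0.045,0,0,0],
    [0,0.045,0,0,0],
    [0,0.045,0,0,0],
    [0,0.02,0,0,0],
    [0,0,0,0,0],
    [0,0,0,0,0],
  ],
)

```text
clock: 25.55
tcp_pos: [0.5959, 0.0305, 0.1992]
orientation: [0.0, 0.998, 0.069, 0.0]
wrist_force: [0.2, -0.1, -0.5]
finger_gap: 0.0856
```

```bash
python3 - <<'E'
from m import *
s=cam('side','side_f');t=cam('top','top_f')
a=cv2.resize(s['img'][215:325,325:445],None,fx=3.3,fy=3.3,interpolation=2)
b=cv2.resize(t['img'][155:255,345:445],None,fx=3.63,fy=3.63,interpolation=2)
cv2.imwrite('pics/c18.png',np.hstack([a,b])[:,:,::-1])
th=np.radians(7.7);c,sn=np.cos(th),np.sin(th)
for d in(s,t):
    P=world(d);dx=P[...,0]-.596;dy=P[...,1]+.277
    X=c*dx+sn*dy;Y=-sn*dx+c*dy
    M=(abs(X)<.05)&(abs(Y)<.08)&(P[...,2]>.028)&(P[...,2]<.045)
    print(M.sum(),np.median(P[...,2][M]),np.percentile(X[M],[1,99])*1000,np.percentile(Y[M],[1,99])*1000)
print(cv2.minAreaRect((np.c_[X[M],Y[M]]*1000).astype(np.float32)))
for n in ['ridge_plate','mug','level','clip','square','seed_tray','plate_mid']:
    print(n,[(np.round(r['xyz'],3).tolist(),round(r['conf'],2)) for r in eyes.tip_of(n,'side')][:4])
print(monitor.get_state()['clock'],monitor.get_state()['wrist_force'])
E
```

```text
934 0.03376248296327311 [-30.73868809  29.72705184] [-70.3468648   67.03384895]
540 0.034898173929219345 [-32.08656133  27.45129331] [-67.82892698  69.99767975]
((-1.922647476196289, 1.4671478271484375), (66.47792053222656, 157.05059814453125), 3.5641238689422607)
ridge_plate [([0.802, 0.07, 0.001], 0.69)]
mug [([0.421, -0.532, 0.0], 0.62)]
level [([0.726, -0.315, 0.006], 0.64)]
clip [([0.727, -0.109, 0.0], 0.53)]
square []
seed_tray [([0.539, 0.592, -0.002], 0.87)]
plate_mid [([0.285, 0.242, 0.008], 0.88), ([0.381, 0.038, 0.007], 0.84), ([0.596, -0.276, 0.027], 0.79), ([0.244, 0.428, 0.009], 0.67)]
26.0 [-0.12376803 -0.04255137 -0.52444898]
```

View pics/c18.png

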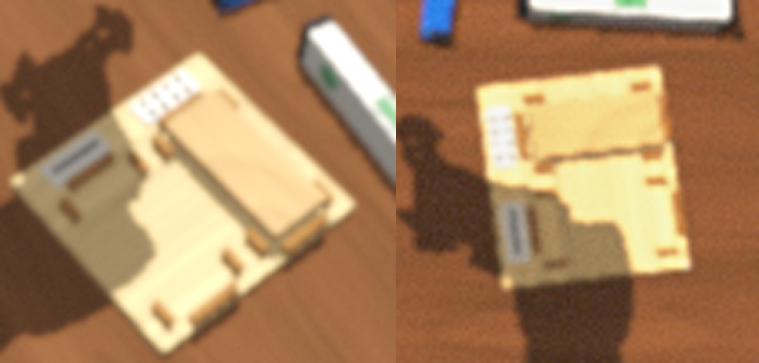

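View pics/side_f.png

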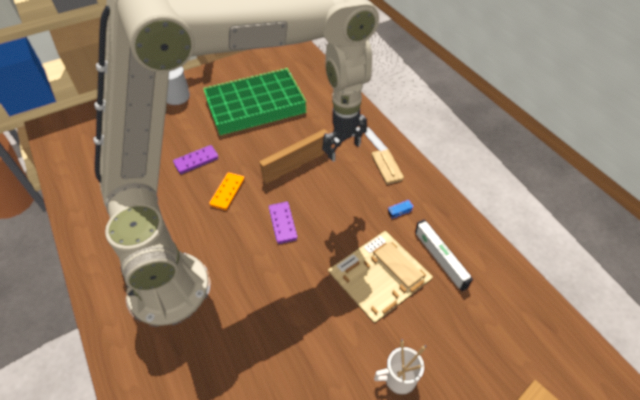

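Both views show the plate plain side up in the dotted-label bay, between the cleats. The arm is clear and nothing else has moved. Handing in.

```bash
python3 -c "
from h import *
print(ticket.hand_in())"
```

```text
the job is handed in; nothing more can be done
None
```

The studded plate is in its own bay, the one with the dotted label, with its studs down. I handed the job in at about 26 s.

- **How it went:** I slid the plate to the fence and tipped it up on end. I let go there, and it stood on its own. Then I moved it clear of the fence, laid it over studs-down on the counter, gripped it at the middle and lowered it into the bay. It touched down at about 2 N.
- **Final checks:** In both cameras its top is level at about 34 mm, where 35 mm was expected. It is within about 2 mm of the bay centre. The arm was clear of everything.
- **Other things:** The ridge plate, mug, level, clip and seed tray were all found within about 5 mm of where they started, which is about the networks' accuracy. The look-alike plates were also found unmoved.
- **Checks that failed or disagreed:**
    - The network did not report the set square in the last picture, because the gripper partly hid it. What shows of it looks unmoved.
    - The rack outline and its cleats disagreed by about 2.5 mm along the bay, and I went by the cleats.
    - While raising the plate, my grip had crept about 17 mm to one edge of the wood. I recentred it before the turn.
    - When I laid the plate over on the counter, I let its last end drop a few millimetres.

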